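# Lock the filter cassette into the bench vapour filter

### The arm

A 6-joint arm with a two-finger parallel gripper is mounted at the origin on a cart in front of the work surface, level with it; the furniture and walls round the work are solid. World frame = base frame: x ahead of the robot, y to its left, z up, the work surface at z = 0. Lengths are in mm, angles in rad, forces in N, time in s.
With the tool pointing down it reaches from about 300 to 775 mm from the base axis. Payload 14.6 kg.
Tool frame: the origin (TCP) lies on the centre line of the jaws, within the pads' length; the fingertips stand 11 mm ahead of it and the grasp point (between the pads) lies 8 mm behind it; x points along the fingers, y is the direction in which the jaws open and shut, and the axes are right-handed (so a half turn about x gives the same grasp; the last joint's range is limited). The gripper opens to 94 mm and grips with 3 to 60 N. Pads are 16 mm wide; open, the fingers measure 119 mm over their backs; the gripper's body (75 mm by 177 mm) begins 78 mm behind the grasp point.
Start: joints at [-1.288, 0.3, 1.521, -0, 1.321, -0.067], TCP at [188.483, -516.685, 216.446] pointing down, gripper open.
Joint ranges: [-3.03, 3.03], [-0.79, 2.21], [0.23, 2.52], [-1.04, 4.18], [0, 3.07], [-2.55, 2.55]. Speed limits (rad/s): [2.22, 2.22, 2.57, 3.14, 3.14, 3.14].

### API

Orientations are given as [roll, pitch, yaw] about the fixed x, y, z axes, in that order (R = Rz(yaw) Ry(pitch) Rx(roll)).
In Python, from cell import manip gives the robot as it stands.
- The arm moves only by the shell command python3 -m handwheel 'ROWS' [OPENING] [FORCE]. ROWS is JSON, a list of rows, each a list of 2 entries, a list of its own where there are three numbers: the shift along the tool's x, y, z in mm, then the turn about the tool's x in rad. In form: [[[x, y, z], spin], ...]. A call has exactly 10 rows; each row shifts and turns the commanded pose from where the row before left it, along the tool's axes as they then stand; what a row does not reach is not made up. A row lasts 1/8 s, in which the tool goes at most 62.5 mm and 10.7 degrees, less where a joint would pass 70% of its speed; a pose out of reach is approached as far as the arm can. A call with a gripper value outside its range is refused whole. OPENING is the closure in counts, from 0 (fully open) to 255 (shut), set as the call begins (- or left out, the last holds). The fingers move at their own pace and stop on an object; FORCE is the grip in N (left out, the last holds). Time passes only in rows, so rows that do not move let the fingers close, or fill a call up. It gives the time, the measured TCP pose, the force and the opening at its end, in the units of the state.
- manip.read_state(): the state, without advancing time (a new reading comes with each control period).
- manip.camera(name): name is "side" or "top"; returns a dict with "pixels" (400x640x3 uint8, red, green, blue), "z_map" (400x640 float32, mm along the optical axis (not along the pixel's ray), 0 where there is no reading), "mtx" (3x3 intrinsics, pixels), "k1" (the pictures are not rectified: a ray, as slopes to the right and down, at radius r is drawn at 1 + k1 r^2 times it, then the intrinsics apply), "xyz" and "orientation" of the camera in the world. Camera axes: x right, y up, looking along -z (the intrinsics and any distortion apply to the point x, -y, -z); pixel columns grow to the right and rows downward; lengths in mm; the calibration is good to about 2 mm. A picture is of the moment at which its call begins.
- manip.sign_off(): hands the job in, once; it reports no verdict.
Trained networks look in the newest picture that a camera, given by its name, has taken for a name from the list of things; names that differ only in an ending like _2 or _b are one class to them, and where a whole thing is asked for, a point or a joint stands for the part that bears it (a point fixed in the world has none). Each returns a list of dicts, best first, with "confidence" (0 to 1); they miss things now and then, are a little off and sometimes report something else, mostly with a low value. They report only what shows in the picture. A call takes as long as a camera call. They do not tell look-alikes from the thing itself.
- manip.cut_out(target, camera): "region" (400x640 bool, what is visible of it) and "centre" ([column, row] in pixels, amid what is visible of it).
The state is a dict: "clock": time; "joints": joint angles; "qd": joint speeds; "effort": joint torques, N m; "eef_pos": TCP position; "eef_rot": TCP orientation; "wrist_force": force on the tool from outside, world axes, zero at the start; "moment": the same for the moment, N m; "finger_gap": finger opening in mm.
Only numpy, scipy, OpenCV 4.12 (cv2) and the standard library are available. Lean on these libraries where they do the work, as an engineer would, in place of code of your own. Each camera call takes 0.05 s, during which the arm holds its last target. There are 200 camera calls.

### The job

The filter cassette of the bench vapour filter is hanging half out and its red quarter-turn latch lever was left part way round, blocking it. Swing the lever back to its open stop, slide the cassette fully home, then turn the lever through its quarter turn until it drops into its locked detent. Do not shift or knock over the bottle, beaker, timer and tape beside the unit.

Things in the scene. Friction and masses are not known exactly. Their poses are not given: they have to be found in the camera images.
- vapour_filter: White filter unit fixed on the worktop: 180 mm deep (its x), 210 wide (its y), 82 high; a fan box across the back of its roof (from 22 mm behind the centre, 118 high, round outlet up to 142). Origin: centre of its underside. Its -x side is the front with the cassette slot, facing the robot to within 0.4 rad; +y is its left seen from the robot. The roof's flat front half carries the latch.
- latch_axis (a point): Point on the latch lever's vertical axis, 40 mm in front of the unit's centre, 107 mm above the worktop (mid height of the arm). A cam dog on this spindle, under the roof, clears the cassette's path only at lever angles below about 0.2; as found it blocks it, and forcing the cassette in then drives the lever on to locked and leaves the cassette stuck outside. With the cassette home the dog swings freely.
- latch (a joint): Angle of the latch lever about its vertical axis, rad. 0 = open stop: lever points to the unit's left (its +y). Grows anticlockwise seen from above to 1.57 = locked: lever points straight out of the unit's front (its -x); end stop 1.62. It stays where it is left; about 2 N on the arm turns it. Starts at 0.7 to 1.1. Locked, the dog stands in front of a rib on the cassette and holds it in.
- latch_drop (a joint): How far the sprung lever has dropped along its axis, m. 0 = riding on the index track (everywhere but locked); about 0.0068 = dropped into the locked notch, where it cannot turn back unless lifted. A spring of about 8 N pulls it down by itself once the angle reaches about 1.5; a tool pressed hard on its side can delay this until the tool backs off.
- lever_knob (a point): Middle of the black upright knob at the end of the red lever, 104 mm from the axis: 22 mm in diameter, 114 to 140 mm above the worktop. The red arm between hub (16 mm radius) and knob is straight, 18 mm wide, 100 to 114 mm above the worktop, with vertical flanks to push on. All 7 mm lower when dropped.
- cassette: Loose filter cassette, about 0.45 kg: grey frame 150 x 150 x 50 mm with black carbon face; on its front (-x) a blue flange 176 mm wide and a blue pull bar. Origin: centre of the frame's underside, 12 mm above the worktop; axes as the unit's. Fully home, the flange lies against the unit's front and the origin is at x = -15 mm, y = 0 in the unit's frame; it starts 47 to 63 mm further out.
- pull_bar (a point): Centre of the front face of the cassette's blue pull bar, 121 mm in front of the cassette's origin. The bar is 104 mm wide (y), 12 thick (x), 18 high (43 to 61 mm above the worktop), with 28 mm of open space between it and the flange. Pushing its middle along the unit's +x with 2 to 6 N slides the cassette.
- amber_bottle: Brown glass bottle with blue cap, 62 mm in diameter, 128 mm high, standing right of the unit. Origin: centre of its underside. Leave it alone.
- beaker_250: Clear glass beaker, 76 mm in diameter, 95 mm high, standing to the right in front of the unit. Origin: centre of its underside. Leave it alone.
- timer: White bench timer, 68 x 68 x 19 mm, lying to the left in front of the unit. Origin: centre of its underside. Leave it alone.
- tape_roll: Roll of tan tape, 96 mm in diameter, 25 mm high, lying left of the unit. Origin: centre of its underside. Leave it alone.
Things that resemble listed ones, but are neither listed nor needed, are in the scene too. There is more than one size of the cassette; the one meant has the size given above.

How it is judged:
By the outcome, as a careful person would: the job done as asked, in the order asked, and still so for the second after the job is handed in, with the robot touching nothing.
It also fails if it takes over 64 s, if anything falls off the work surface, if the arm or the gripper's body presses on something with over 40 N, if the wrist force passes 120 N, or if a joint passes its speed limit or range.

## Working session

There is one attempt and no reset: what is moved stays moved. The work goes in short steps, Python scripts to look and compute and a shell command to move; the robot and the scene stay as the last step left them, time stands still between calls to the robot, and variables do not carry over. Pictures are saved under pics/ and viewed, about 8 in all and at most 12, crops included, and the job is handed in when it is done.

```bash
mkdir -p pics
cat > h.py <<'E'
import numpy as np, cv2
from cell import manip
from scipy.spatial.transform import Rotation as R
def cam(n):
    c=manip.camera(n); c['pixels']=np.asarray(c['pixels']); c['z_map']=np.asarray(c['z_map']); return c
def cloud(c):
    h,w=c['z_map'].shape; K=np.asarray(c['mtx'],float)
    u,v=np.meshgrid(np.arange(w),np.arange(h))
    p=np.stack([u,v],-1).reshape(-1,1,2).astype(np.float64)
    s=cv2.undistortPoints(p,K,np.array([c['k1'],0,0,0.])).reshape(h,w,2)
    z=c['z_map'].astype(float)
    P=np.stack([s[...,0]*z,-s[...,1]*z,-z],-1)
    W=P@R.from_euler('xyz',c['orientation']).as_matrix().T+np.asarray(c['xyz'])
    W[z<=0]=np.nan
    return W
def save(n,img,s=1):
    cv2.imwrite(n,cv2.resize(img[...,::-1],None,fx=s,fy=s))
E
python3 - <<'E'
from h import *
s=manip.read_state(); print(s)
for n in('top','side'):
    c=cam(n); print(n,c['xyz'],c['orientation'],c['k1'],np.asarray(c['mtx']).tolist())
    save(f'pics/{n}0.png',c['pixels'])
    W=cloud(c); np.save(n+'.npy',W)
    for t in['vapour_filter','cassette','latch','lever_knob','pull_bar','amber_bottle','beaker_250','timer','tape_roll']:
        for d in manip.cut_out(t,n)[:3]:
            m=np.asarray(d['region'])
            q=W[m]; print(t,round(d['confidence'],2),np.round(d['centre']),m.sum(),np.round(np.nanmedian(q,0)) , np.round(np.nanpercentile(q,[3,97],axis=0)).tolist())
E
```

```text
{'clock': 0.0, 'joints': array([-1.28756758e+00,  3.00467946e-01,  1.52156832e+00, -6.33317647e-06,
        1.32072324e+00, -6.65956088e-02]), 'qd': array([-0.00041009,  0.00220549,  0.00049163, -0.00018541,  0.00111699,
        0.00080391]), 'effort': array([-3.56851167e-03, -5.31807232e+01, -3.52739775e+01,  7.06488127e-02,
        2.42927636e-02, -9.69820371e-05]), 'eef_pos': array([ 188.43066649, -516.4469816 ,  215.89345785]), 'eef_rot': array([-1.63213481,  1.56962946,  1.85928378]), 'wrist_force': array([ 0.13667637,  0.08022439, -0.06387868]), 'moment': array([-0.0319859 , -0.01340767, -0.0319651 ]), 'finger_gap': 93.99645844169382}
top [ 547.69586725  -63.97057139 1000.22556223] [ 0.04693463 -0.00703512 -1.55106722] -0.09371181097075897 [[383.41964774066486, 0.0, 317.4864831980679], [0.0, 383.41964774066486, 198.14702817263574], [0.0, 0.0, 1.0]]
vapour_filter 0.57 [372. 174.] 6893 [ 653. -194.   84.] [[558.0, -297.0, 79.0], [735.0, -101.0, 142.0]]
cassette 0.83 [379. 227.] 1614 [ 527. -220.   62.] [[472.0, -282.0, 1.0], [562.0, -136.0, 78.0]]
cassette 0.6 [229. 240.] 2273 [4
[... 1882 characters left out ...]
, 16.0], [562.0, -125.0, 77.0]]
pull_bar 0.5 [355. 272.] 823 [483.  -1.  17.] [[452.0, -38.0, 7.0], [515.0, 24.0, 20.0]]
amber_bottle 0.91 [336. 154.] 355 [ 699. -355.   95.] [[681.0, -374.0, 60.0], [726.0, -341.0, 129.0]]
beaker_250 0.73 [391. 172.] 883 [ 537. -363.   68.] [[512.0, -420.0, 11.0], [575.0, -350.0, 94.0]]
beaker_250 0.71 [341. 155.] 408 [ 699. -356.   95.] [[681.0, -380.0, 57.0], [726.0, -341.0, 129.0]]
beaker_250 0.64 [370. 210.] 1704 [ 517. -165.   60.] [[469.0, -288.0, 14.0], [562.0, -125.0, 78.0]]
timer 0.56 [352. 271.] 832 [483.  -3.  17.] [[453.0, -40.0, 6.0], [514.0, 24.0, 20.0]]
tape_roll 0.88 [274. 258.] 1027 [660.  24.  18.] [[614.0, -24.0, 2.0], [703.0, 64.0, 26.0]]
```

View pics/top0.png

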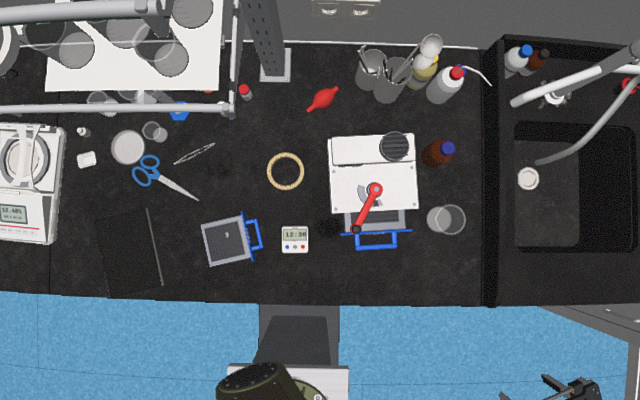

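View pics/side0.png

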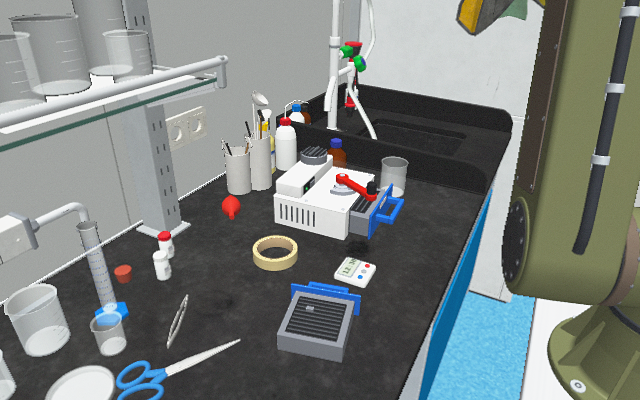

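The pictures show the unit at top (372,174), with its hub at (376,189), knob at (356,229) and cassette bar at (376,241). Look-alikes: a loose, smaller cassette at top (229,240) and side (320,323), and a red object at (322,98). The one meant is the cassette in the unit's slot. Next I'll measure the geometry and check it in a close crop.

```bash
cat > meas.py <<'E'
from h import *
def fit(n,c=None,verbose=True):
    c=c or cam(n); W=cloud(c); I=c['pixels'].astype(int); x,y,z=W[...,0],W[...,1],W[...,2]
    near=(x>440)&(x<780)&(y>-330)&(y<-60)
    roof=near&(abs(z-83)<6)&(I.min(-1)>150)
    q=W[roof][:,:2].astype(np.float32)
    r=cv2.minAreaRect(q); print(n,'roof rect',r)
    kn=near&(z>128)&(z<148)&(I.max(-1)<90)&(x<600); k=W[kn]; print('knob',kn.sum(),np.nanmedian(k,0),(np.nanmin(k,0)+np.nanmax(k,0))/2 if len(k) else '')
    red=near&(z>95)&(z<125)&(I[...,0]>140)&(I[...,1]<80); q=W[red]
    print('red',red.sum(),q.mean(0)); l=cv2.fitLine(q[:,:2].astype(np.float32),cv2.DIST_L2,0,.01,.01).ravel(); print('red dir',np.arctan2(l[1],l[0]),l)
    far=q[q[:,0]>np.percentile(q[:,0],55)]; print('red x max',q[:,0].max())
    blue=near&(I[...,2]>150)&(I[...,0]<90)
    b=blue&(abs(z-61)<5)&(x<505); q=W[b]
    if len(q)>5:
        print('bar top',len(q),q.mean(0),np.percentile(q,[2,98],axis=0).tolist()); l=cv2.fitLine(q[:,:2].astype(np.float32),cv2.DIST_HUBER,0,.01,.01).ravel(); print('bar dir',np.arctan2(l[1],l[0])); print(cv2.minAreaRect(q[:,:2].astype(np.float32)))
    f=blue&(x>500); q=W[f&(z>65)]
    if len(q)>5:
        l=cv2.fitLine(q[:,:2].astype(np.float32),cv2.DIST_HUBER,0,.01,.01).ravel(); print('flange',q.mean(0),np.arctan2(l[1],l[0]),q.min(0),q.max(0))
    return c,W
if __name__=='__main__':
    for n in('top','side'):
        c,W=fit(n)
        if n=='top':
            p=c['pixels'][125:260,310:480]; save('pics/crop1.png',p,4)
    print(manip.read_state()['clock'])
E
python3 meas.py
```

```text
top roof rect ((653.1701049804688, -201.56370544433594), (179.68714904785156, 209.5159912109375), 4.337884902954102)
knob 62 [ 520.71163035 -157.16445237  138.57769489] [ 520.64666501 -157.18677396  137.29767261]
red 269 [ 577.959308   -186.54218849  113.26894349]
red dir -0.46923772 [ 8.9191329e-01 -4.5220649e-01  5.7795929e+02 -1.8654219e+02]
red x max 627.7155598574964
bar top 246 [ 481.81056473 -214.46587658   60.29802588] [[469.41553038509, -264.7818350976749, 56.92637608542445], [503.39236788327275, -163.67997629819493, 63.76676297126926]]
bar dir -1.4881002
((485.90728759765625, -214.54067993164062), (36.904258728027344, 101.8037109375), 0.8402882814407349)
flange [ 512.99248247 -214.84077054   78.59746675] -1.4877464 [ 503.70374393 -297.6454917    66.54679343] [ 521.01172987 -127.78903159  139.38932169]
side roof rect ((652.263671875, -197.45846557617188), (181.2973175048828, 213.52224731445312), 4.659753799438477)
knob 73 [ 516.51544213 -149.09325671  136.40076705] [ 518.22799302 -153.59540723  134.47076339]
red 323 [ 565.41136067 -172.31350381  110.49671165]
red dir -0.44458896 [ 9.0278751e-01 -4.3008682e-01  5.6541138e+02 -1.7231351e+02]
red x max 625.7736191137373
bar top 207 [ 481.64568034 -200.72259384   60.09657089] [[466.32262600095936, -259.59264099062966, 56.156610527204016], [504.1453832208252, -125.9402186783518, 63.23336562693676]]
bar dir 1.5587718
((485.1683349609375, -192.6370086669922), (39.444252014160156, 139.58477783203125), 0.015032647177577019)
flange [ 509.64450528 -194.10986078   76.3863908 ] -1.4943801 [ 501.58890212 -297.22742626   65.1557845 ] [ 519.08441155 -121.21303983   79.72202522]
1.1
```

View pics/crop1.png

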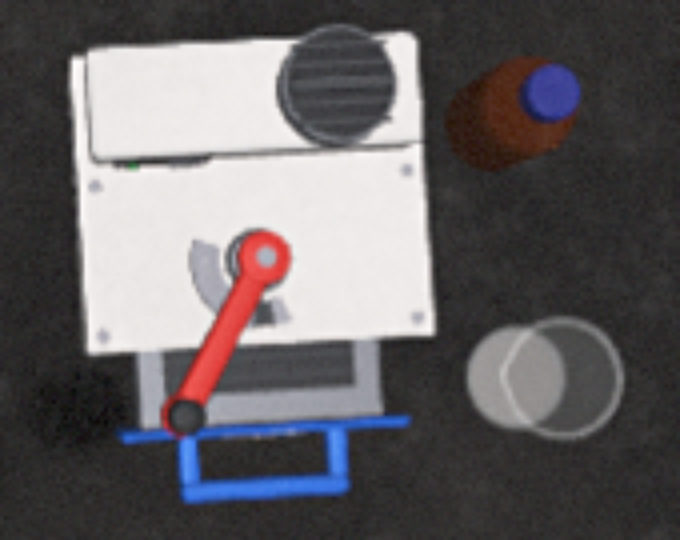

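The crop confirms it: the cassette sits half out in the slot, with its bar at crop (265,490), lever hub at (263,258) and knob at (185,415). Unit centre is about (653,-200), yaw about 0.08, lever angle about 1.02. Now I'll work out the move in tool axes.

```bash
cat >> h.py <<'E'
C=np.array([652.9,-200.]); YAW=0.08
UX=np.array([np.cos(YAW),np.sin(YAW),0]);UY=np.array([-np.sin(YAW),np.cos(YAW),0])
def u2w(x,y,z): return np.r_[C,0]+x*UX+y*UY+np.array([0,0,z])
def st():
    s=manip.read_state(); M=R.from_euler('xyz',s['eef_rot']).as_matrix(); p=s['eef_pos']; d=p-np.r_[C,0]
    print('t',round(s['clock'],2),'pos',p.round(1),'unit',[round(d@UX,1),round(d@UY,1),round(p[2],1)],'F',np.round(s['wrist_force'],1),'gap',round(s['finger_gap'],1))
    print('axes in unit: x',np.round([M[:,0]@UX,M[:,0]@UY,M[2,0]],3),'y',np.round([M[:,1]@UX,M[:,1]@UY,M[2,1]],3),'z',np.round([M[:,2]@UX,M[:,2]@UY,M[2,2]],3))
    return s,p,M
def to(x,y,z):
    s,p,M=st(); print('shift tool',(M.T@(u2w(x,y,z)-p)).round(1))
E
python3 - <<'E'
from h import *
to(-150,78,200); s,p,M=st(); print('spin to y=UY', np.arctan2(M[:,2]@UY,M[:,1]@UY), 'j',s['joints'])
E
```

```text
t 1.1 pos [ 188.5 -516.7  216.5] unit [np.float64(-488.3), np.float64(-278.6), np.float64(216.5)] F [ 0.2 -0.5  0.6] gap 94.1
axes in unit: x [-0.  0. -1.] y [ 0.267 -0.964 -0.   ] z [-0.964 -0.267  0.   ]
shift tool [  16.5 -253.5 -421. ]
t 1.1 pos [ 188.5 -516.7  216.5] unit [np.float64(-488.3), np.float64(-278.6), np.float64(216.5)] F [ 0.2 -0.5  0.6] gap 94.1
axes in unit: x [-0.  0. -1.] y [ 0.267 -0.964 -0.   ] z [-0.964 -0.267  0.   ]
spin to y=UY -2.8718285355173023 j [-1.28760371e+00  2.99867932e-01  1.52100732e+00 -2.89459602e-05
  1.32072840e+00 -6.65643356e-02]
```

```bash
python3 -m handwheel '[[[0,0,0],0.135],[[0,0,0],0.135],[[0,-32,-40],0],[[0,-32,-40],0],[[0,-32,-40],0],[[0,-32,-40],0],[[0,-32,-40],0],[[0,-32,-40],0],[[0,-32,-40],0],[[0,-32,-40],0]]' 255 20; python3 -c "
from h import *
to(-128,8,103)"
```

```text
clock: 2.35
eef_pos: [488.2, -234.7, 216.6]
eef_rot: [2.435, 1.57, -0.627]
wrist_force: [0.3, 0.3, -0.2]
finger_gap: 0.5
t 2.35 pos [ 488.2 -234.7  216.6] unit [np.float64(-167.0), np.float64(-21.4), np.float64(216.6)] F [ 0.3  0.3 -0.2] gap 0.5
axes in unit: x [ 0. -0. -1.] y [-0. -1.  0.] z [-1.  0. -0.]
shift tool [113.6 -29.4 -38.9]
```

```bash
python3 -m handwheel '[[[0,-15,-20],0],[[0,-14,-19],0],[[20,0,0],0],[[20,0,0],0],[[20,0,0],0],[[20,0,0],0],[[18,0,0],0],[[15,0,0],0],[[0,0,0],0],[[0,0,0],0]]'; python3 -c "
from h import *
st(); c=cam('top'); save('pics/a.png',c['pixels'][125:260,310:480],3);c=cam('side'); save('pics/a2.png',c['pixels'][120:280,260:460],3)"
```

```text
clock: 3.6
eef_pos: [523.9, -204.1, 104.0]
eef_rot: [2.621, 1.57, -0.44]
wrist_force: [0.3, -0.5, 0.4]
finger_gap: 0.2
t 3.6 pos [ 523.9 -204.1  104. ] unit [np.float64(-128.9), np.float64(6.2), np.float64(104.0)] F [ 0.3 -0.5  0.4] gap 0.2
axes in unit: x [ 0.001 -0.    -1.   ] y [-0. -1.  0.] z [-1.     0.    -0.001]
```

View pics/a2.png

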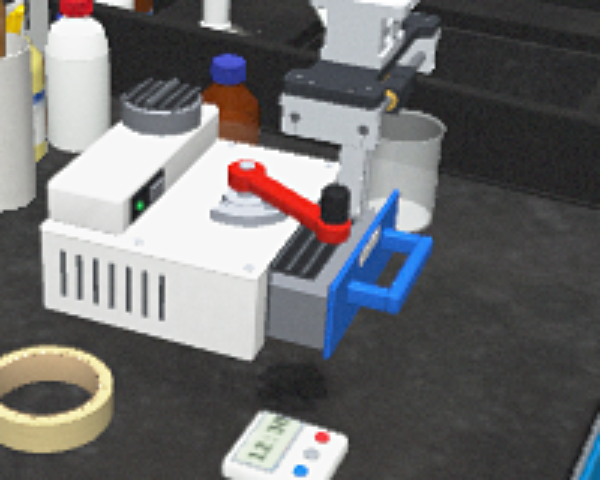

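The finger now stands on the lever's -y side, over the cassette, with the knob at side crop (335,205). I'll sweep it along the arc to the open stop.

```bash
python3 -m handwheel '[[[0,-8,-4.5],0],[[0,-8,-4.5],0],[[0,-12,-5.5],0],[[0,-12,-5.5],0],[[0,-11,-11],0],[[0,-11,-11],0],[[0,-4,-10],0],[[0,-4,-10],0],[[0,-4,-8],0],[[0,0,0],0]]'; python3 -c "
from h import *
st()"
```

```text
clock: 4.95
eef_pos: [588.0, -123.9, 103.2]
eef_rot: [-2.223, 1.57, 0.999]
wrist_force: [-0.2, -0.3, -0.8]
finger_gap: 0.4
t 4.95 pos [ 588.  -123.9  103.2] unit [np.float64(-58.6), np.float64(81.0), np.float64(103.2)] F [-0.2 -0.3 -0.8] gap 0.4
axes in unit: x [ 0.  0. -1.] y [ 0. -1. -0.] z [-1. -0. -0.]
```

```bash
python3 -m handwheel '[[[0,0,-1],0],[[0,0,-1],0],[[0,0,-1],0],[[0,0,-1],0],[[0,0,0],0],[[0,0,0],0],[[0,0,0],0],[[0,0,0],0],[[0,0,0],0],[[0,0,0],0]]'; python3 -c "
from h import *
st()
c=cam('top'); save('pics/b.png',c['pixels'][125:260,310:480],4)"
```

```text
clock: 6.2
eef_pos: [589.2, -124.2, 103.1]
eef_rot: [-0.225, 1.565, 2.996]
wrist_force: [-18.8, 1.5, 8.7]
finger_gap: 0.2
t 6.2 pos [ 589.2 -124.2  103.1] unit [np.float64(-57.4), np.float64(80.6), np.float64(103.1)] F [-18.8   1.5   8.7] gap 0.2
axes in unit: x [-0.006  0.001 -1.   ] y [-0.    -1.    -0.001] z [-1.     0.     0.006]
```

View pics/b.png

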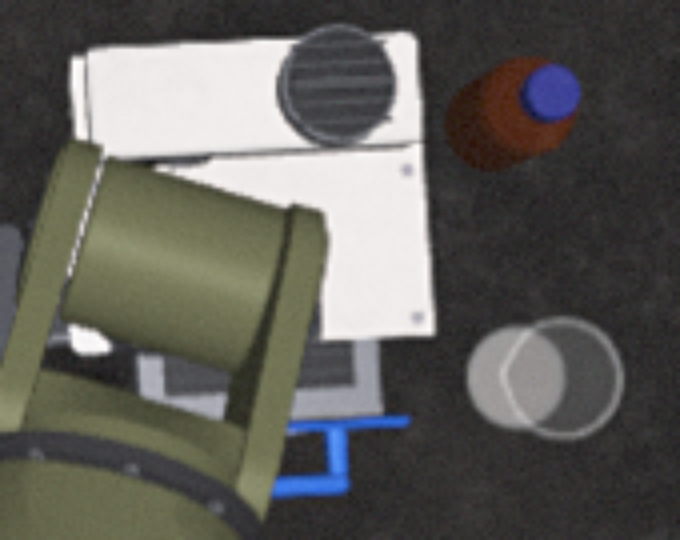

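The lever met its open stop: 19 N at x = -57.4, against an expected -57. Next I'll back off and go to the front of the pull bar.

```bash
python3 -m handwheel '[[[0,0,8],0],[[0,0,10],0],[[-4,20,36],0],[[0,20,36],0],[[0,20,36],0],[[0,21,37],0],[[15,0,0],0],[[20,0,0],0],[[15,0,0],0],[[0,0,0],0]]'; python3 -c "
from h import *
st()
c=cam('side'); save('pics/c.png',c['pixels'][120:280,260:460],3)
import meas; meas.fit('side',c)"
```

```text
clock: 7.5
eef_pos: [435.2, -217.4, 56.4]
eef_rot: [-0.652, 1.569, 2.569]
wrist_force: [0.6, -0.6, -0.3]
finger_gap: 0.7
t 7.5 pos [ 435.2 -217.4   56.4] unit [np.float64(-218.3), np.float64(0.0), np.float64(56.4)] F [ 0.6 -0.6 -0.3] gap 0.7
axes in unit: x [-0.002  0.001 -1.   ] y [ 0.    -1.    -0.001] z [-1.    -0.     0.002]
side roof rect ((592.66748046875, -202.25411987304688), (304.10467529296875, 213.1582794189453), 5.510915279388428)
knob 40 [594.82856038 -93.57374838 135.74908895] [594.9909625  -95.87550982 134.69715686]
red 233 [ 602.89899635 -148.66397582  111.58966175]
red dir -1.4640114 [ 1.0658207e-01 -9.9430388e-01  6.0289899e+02 -1.4866397e+02]
red x max 624.5921290399965
bar top 228 [ 482.26282526 -196.91492217   59.93416517] [[466.4132943831445, -258.93430425189536, 56.50206865397587], [504.4878779948378, -126.19464811376538, 63.52916165446556]]
bar dir 1.5067582
((485.3014221191406, -190.51406860351562), (39.31783676147461, 142.08750915527344), 0.42821505665779114)
flange [ 509.04514817 -191.25272362   75.34272301] -1.4971327 [ 501.55229035 -292.84777981   65.05983159] [ 518.19167819 -121.75613441   80.38518492]
```

View pics/c.png

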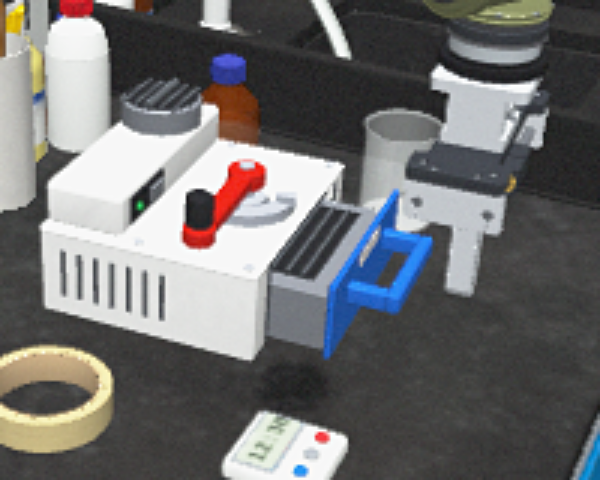

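The lever stands open, with the knob at crop (198,205) and the measured direction within about 0.03 of the stop. The finger is in front of the bar's middle, so I'll push.

```bash
python3 -m handwheel '[[[0,0,-8],0],[[0,0,-8],0],[[0,0,-7],0],[[0,0,-7],0],[[0,0,-7],0],[[0,0,-7],0],[[0,0,-7],0],[[0,0,-7],0],[[0,0,-6],0],[[0,0,-4],0]]'; python3 -c "
from h import *
st()"
```

```text
clock: 8.8
eef_pos: [503.5, -212.6, 57.4]
eef_rot: [-0.145, 1.571, 3.077]
wrist_force: [-5.7, -0.9, 4.5]
finger_gap: 0.2
t 8.8 pos [ 503.5 -212.6   57.4] unit [np.float64(-149.9), np.float64(-0.6), np.float64(57.4)] F [-5.7 -0.9  4.5] gap 0.2
axes in unit: x [-0.  0. -1.] y [-0. -1. -0.] z [-1.  0.  0.]
```

```bash
python3 -m handwheel '[[[0,0,-1.5],0],[[0,0,-1.5],0],[[0,0,-1.5],0],[[0,0,-1],0],[[0,0,-1],0],[[0,0,-1],0],[[0,0,-0.5],0],[[0,0,0],0],[[0,0,0],0],[[0,0,0],0]]'; python3 -c "
from h import *
st()"
```

```text
clock: 10.05
eef_pos: [508.5, -212.1, 57.4]
eef_rot: [-0.231, 1.564, 2.991]
wrist_force: [-28.3, -1.7, 19.2]
finger_gap: 0.4
t 10.05 pos [ 508.5 -212.1   57.4] unit [np.float64(-145.0), np.float64(-0.5), np.float64(57.4)] F [-28.3  -1.7  19.2] gap 0.4
axes in unit: x [-0.007  0.002 -1.   ] y [-0.    -1.    -0.002] z [-1.     0.     0.007]
```

The cassette is against its stop: 28 N at finger x = -145, against an expected -144. Now I'll back off, go over the top and down behind the lever, looking before the descent.

```bash
python3 -m handwheel '[[[0,0,6],0],[[0,0,10],0],[[-28,0,0],0],[[-28,0,0],0],[[-28,0,0],0],[[-28,0,0],0],[[0,-18,-38],0],[[0,-19,-38],0],[[0,-19,-38],0],[[0,-19,-38],0]]'; python3 -c "
from h import *
c=cam('side'); save('pics/d.png',c['pixels'][120:280,260:460],3)
to(-4,75,103)
import meas; meas.fit('side',c)"
```

```text
clock: 11.3
eef_pos: [641.9, -125.5, 169.4]
eef_rot: [-3.013, 1.57, 0.209]
wrist_force: [-0.1, -0.7, 0.1]
finger_gap: 0.4
t 11.35 pos [ 644.6 -122.7  168.9] unit [np.float64(-2.1), np.float64(77.7), np.float64(168.9)] F [ 3.6  1.9 -0.2] gap 0.5
axes in unit: x [ 0.001  0.001 -1.   ] y [ 0.002 -1.    -0.001] z [-1.    -0.002 -0.001]
shift tool [65.9  2.8  2. ]
side roof rect ((653.1347045898438, -197.84478759765625), (182.23788452148438, 212.54444885253906), 4.720462322235107)
knob 39 [595.04906707 -93.21942792 135.05147459] [595.16530331 -94.70666206 134.34077091]
red 232 [ 603.02404571 -149.33380476  111.58508701]
red dir -1.4654258 [ 1.0517560e-01 -9.9445367e-01  6.0302405e+02 -1.4933380e+02]
red x max 624.2827695987759
flange [ 557.43672395 -189.27895629   75.95412039] -1.4912364 [ 550.6187113  -286.60628533   65.51208769] [ 572.38479757 -118.15687036   80.41520101]
```

View pics/d.png

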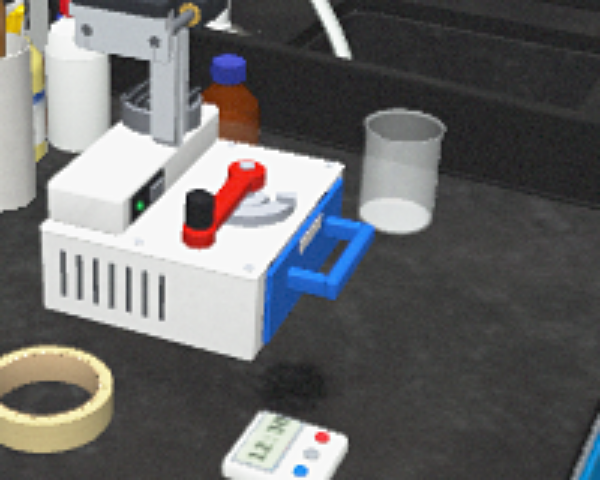

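The flange lies against the unit with its blue face at crop (305,255), and the lever is open with its knob at (198,205). I'll descend behind the lever and sweep it round.

```bash
python3 -m handwheel '[[[0,3,2],0],[[22,0,0],0],[[22,0,0],0],[[22,0,0],0],[[0,0,9.5],0],[[0,0,9.5],0],[[0,-1,11.5],0],[[0,-1,11.5],0],[[0,2.5,12],0],[[0,2.5,12],0]]'; python3 -c "
from h import *
st()"
```

```text
clock: 12.6
eef_pos: [573.8, -137.9, 105.1]
eef_rot: [2.914, 1.567, -0.147]
wrist_force: [11.1, 2.2, 3.0]
finger_gap: 0.8
t 12.6 pos [ 573.8 -137.9  105.1] unit [np.float64(-73.9), np.float64(68.2), np.float64(105.1)] F [11.1  2.2  3. ] gap 0.8
axes in unit: x [ 0.004 -0.001 -1.   ] y [-0.    -1.     0.001] z [-1.     0.    -0.004]
```

```bash
python3 -m handwheel '[[[0,5.5,9.5],0],[[0,6,9.5],0],[[0,7.5,6],0],[[0,7.5,6],0],[[0,7.5,5],0],[[0,6,3],0],[[0,3,1],0],[[0,0,0],0],[[0,0,0],0],[[0,0,0],0]]'; python3 -c "
from h import *
c=cam('side'); save('pics/e.png',c['pixels'][120:280,260:460],3)
st()
import meas; meas.fit('side',c)"
```

```text
clock: 13.85
eef_pos: [537.1, -183.7, 103.4]
eef_rot: [-0.067, 1.571, -3.128]
wrist_force: [-0.2, -1.2, -0.2]
finger_gap: 0.4
t 13.9 pos [ 537.1 -183.7  103.4] unit [np.float64(-114.1), np.float64(25.5), np.float64(103.4)] F [0.2 0.3 1.1] gap 0.7
axes in unit: x [-0.  0. -1.] y [ 0. -1. -0.] z [-1. -0.  0.]
side roof rect ((651.7500610351562, -198.619873046875), (180.07998657226562, 213.90826416015625), 4.323734760284424)
knob 42 [ 508.02743586 -200.65035106  132.37412845] [ 507.83008324 -204.55324672  131.94330093]
red 286 [ 566.38277159 -196.30009459  104.10375278]
red dir 0.038593087 [ 9.9925536e-01  3.8583506e-02  5.6638275e+02 -1.9630009e+02]
red x max 625.9271899772403
flange [ 554.77615369 -153.99977809   75.65580409] -1.4971644 [ 549.64422343 -208.25324945   65.05112613] [ 560.95538716 -117.19489289   80.46570839]
```

View pics/e.png

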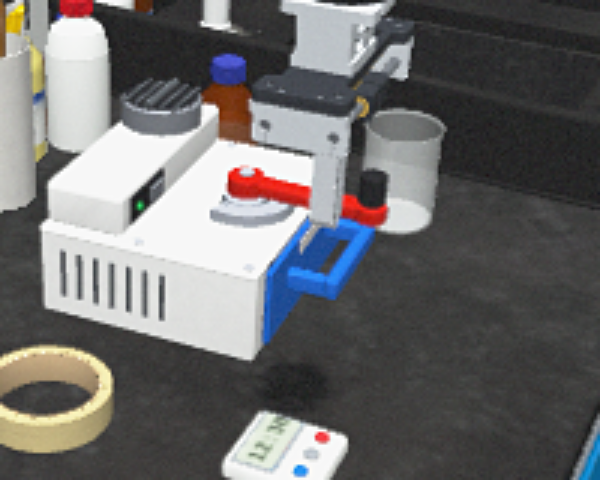

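The red arm has dropped from 111.6 to 104.1 mm, so it fell into the notch. I'll push lightly to make sure it is seated, then retreat upward and clear, and check.

```bash
python3 -m handwheel '[[[0,1,0],0],[[0,1,0],0],[[0,1,0],0],[[0,1,0],0],[[0,0,0],0],[[0,0,0],0],[[0,0,0],0],[[0,0,0],0],[[0,0,0],0],[[0,0,0],0]]'; python3 -c "
from h import *
st()"
```

```text
clock: 15.15
eef_pos: [537.4, -187.8, 103.4]
eef_rot: [-2.159, 1.571, 1.062]
wrist_force: [-0.1, 0.5, -0.4]
finger_gap: 0.4
t 15.15 pos [ 537.4 -187.8  103.4] unit [np.float64(-114.2), np.float64(21.4), np.float64(103.4)] F [-0.1  0.5 -0.4] gap 0.4
axes in unit: x [ 0.  0. -1.] y [-0. -1. -0.] z [-1.  0. -0.]
```

```bash
python3 -m handwheel '[[[0,1,0],0],[[0,1,0],0],[[0,1,0],0],[[0,0,0],0],[[0,0,0],0],[[0,0,0],0],[[0,0,0],0],[[0,0,0],0],[[0,0,0],0],[[0,0,0],0]]'; python3 -c "
from h import *
st()
c=cam('side')
import meas; meas.fit('side',c)"
```

```text
clock: 16.4
eef_pos: [537.6, -190.8, 103.5]
eef_rot: [2.682, 1.571, -0.38]
wrist_force: [-0.8, -0.4, -0.1]
finger_gap: 0.4
t 16.4 pos [ 537.6 -190.8  103.5] unit [np.float64(-114.2), np.float64(18.4), np.float64(103.5)] F [-0.8 -0.4 -0.1] gap 0.4
axes in unit: x [ 0. -0. -1.] y [-0. -1.  0.] z [-1.  0. -0.]
side roof rect ((651.7072143554688, -198.79412841796875), (180.6817626953125, 214.9659881591797), 4.005458354949951)
knob 43 [ 508.56801783 -209.80801877  132.51924466] [ 509.54571764 -213.90711922  131.48762178]
red 287 [ 567.00163093 -200.08487527  104.05877231]
red dir 0.1254286 [ 9.9214417e-01  1.2509999e-01  5.6700165e+02 -2.0008487e+02]
red x max 625.3421242473263
flange [ 555.22291044 -158.03435379   75.80734611] -1.4845188 [ 549.91165647 -214.38434058   65.11729455] [ 561.67158856 -117.17884322   79.80136091]
```

The lever is now near 1.6, dropped, with no residual force. Retreating.

```bash
python3 -m handwheel '[[[0,-8,0],0],[[0,-10,0],0],[[-30,0,0],0],[[-30,0,0],0],[[-30,0,0],0],[[-30,0,0],0],[[0,0,40],0],[[0,0,40],0],[[0,0,40],0],[[0,0,0],0]]'
python3 - <<'E'
from h import *
import meas
st()
for n in('top','side'):
    c,W=meas.fit(n)
    save(f'pics/f_{n}.png',c['pixels'][120:280,220:480] if n=='side' else c['pixels'][110:270,250:490],3)
    for t in['amber_bottle','beaker_250','timer','tape_roll']:
        for d in manip.cut_out(t,n)[:1]: print(t,np.round(d['centre']),np.round(np.nanmedian(W[np.asarray(d['region'])],0)))
a=cv2.imread('pics/f_side.png');b=cv2.imread('pics/f_top.png')
b=cv2.resize(b,(a.shape[1],a.shape[1]*b.shape[0]//b.shape[1]))
o=np.vstack([a,b]); cv2.imwrite('pics/f.png',cv2.resize(o,None,fx=.58,fy=.58))
E
```

```text
clock: 17.7
eef_pos: [415.2, -182.1, 223.9]
eef_rot: [2.527, 1.57, -0.536]
wrist_force: [1.3, -0.6, 0.3]
finger_gap: 0.2
t 17.7 pos [ 415.2 -182.1  223.9] unit [np.float64(-235.5), np.float64(36.8), np.float64(223.9)] F [ 1.3 -0.6  0.3] gap 0.2
axes in unit: x [ 0.001 -0.    -1.   ] y [-0.001 -1.     0.   ] z [-1.     0.001 -0.001]
top roof rect ((653.2152099609375, -201.53570556640625), (179.5251922607422, 209.6230926513672), 4.389094352722168)
knob 65 [ 510.24145119 -216.3180424   132.6996198 ] [ 510.13474536 -216.20249359  132.81884026]
red 264 [ 571.72308946 -209.54466114  107.18309581]
red dir 0.102378644 [ 9.9476391e-01  1.0219989e-01  5.7172308e+02 -2.0954466e+02]
red x max 628.2985588450434
flange [ 560.37778778 -207.87865203   77.60788535] -1.4959383 [ 553.99523392 -294.6151117    72.77435609] [ 566.92514732 -122.01313172   82.3573824 ]
amber_bottle [438. 153.] [ 705. -358.   91.]
beaker_250 [446. 219.] [ 546. -404.   45.]
timer [292. 238.] [486. -14.  17.]
tape_roll [283. 160.] [666.  14.  24.]
side roof rect ((651.6908569335938, -198.51876831054688), (180.2054443359375, 214.48020935058594), 4.170620441436768)
knob 45 [ 508.33080751 -209.43595548  131.82062654] [ 510.28467682 -212.75137946  131.52401122]
red 366 [ 561.54031598 -201.03210378  104.04964323]
red dir 0.12566768 [ 9.9211419e-01  1.2533717e-01  5.6154034e+02 -2.0103210e+02]
red x max 624.333477651721
flange [ 556.24462116 -174.71988136   76.6660567 ] -1.4918699 [ 549.48866023 -286.05705991   65.23774088] [ 567.26198292 -116.96482803   94.84305027]
amber_bottle [338. 155.] [ 699. -356.   95.]
beaker_250 [395. 170.] [ 533. -366.   71.]
timer [355. 272.] [483.  -0.  17.]
tape_roll [276. 257.] [658.  24.  18.]
```

View pics/f.png

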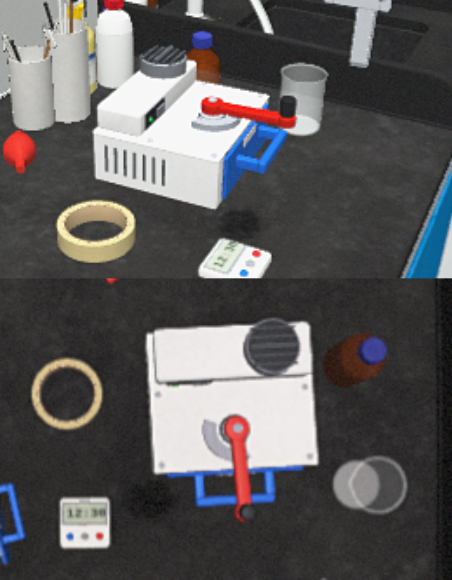

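The final view shows the flange flush, the lever straight out of the front and dropped (red hub at (235,428), knob at (246,512)), and the bottle, beaker, timer and tape where they were. Handing in.

```bash
python3 -c "
from cell import manip
print(manip.sign_off())"
```

```text
the job is handed in; nothing more can be done
None
```

The cassette is fully home and the latch lever is locked and dropped into its detent. I handed the job in at about 18 s, with the arm clear of everything.

- **Lever opened:** I swept it back to its open stop with the closed fingers. It met the stop at 19 N, and the picture afterwards showed it within about 0.03 rad of open.
- **Cassette slid home:** I pushed the middle of the pull bar until it met its stop at 28 N, within about 1 mm of the expected position. The pictures show the flange flush with the unit's front.
- **Lever locked:** I turned it through its quarter turn. The last readings put it at about 1.59 to 1.62 rad. The knob and arm sit 6 to 7 mm lower than before, so it has dropped.
- **Bystanders:** the bottle, beaker, timer and tape are where they were, to within a few mm of measuring noise.

**Where readings disagreed:**
- The two cameras differ by about 0.02 rad on the lever's final angle. Both put it past 1.5, where it drops.
- Before the last light push the lever read about 1.53, already dropped. It turned on to about 1.6 with almost no force, so it has a little play in the notch.

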